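Loosen the knurled collar and swing the filter in

ROBOT

A 6-joint arm with a two-finger parallel gripper is mounted at the origin on the work surface. World frame = base frame: x ahead of the robot, y to its left, z up, the work surface at z = 0. Lengths are in mm, angles in rad, forces in N, time in s.
With the tool pointing down it reaches from about 325 to 875 mm from the base axis. Payload 4.4 kg.
Tool frame: the origin (TCP) lies on the centre line of the jaws, within the pads' length; the fingertips stand ahead of it and the grasp point (between the pads) lies 6 mm ahead of it (ctrl.tcp_to_tips is the z of the fingertips in the tool frame, in mm); z points along the fingers, y is the line along which they close (so a half turn about z gives the same grasp; the last joint's range is limited). The gripper opens to 85 mm and grips with 20 to 120 N. Pads are 22 mm wide; open, the fingers measure 114 mm over their backs; the gripper's body (76 mm by 85 mm) begins 54 mm behind the grasp point. The pads swing forward as they close: fully open they stand 13 mm farther back than shut.
Start: joints at [1.157, 0.207, 1.542, -0, 1.393, -0.15], TCP at [149.942, 555.108, 256.282] pointing down, gripper open.
Joint ranges: [-2.73, 2.73], [-0.86, 2.22], [0.23, 2.46], [-1.11, 4.25], [0.08, 2.63], [-2.82, 2.82]. Speed limits (rad/s): [2.79, 2.79, 3.14, 3.14, 3.14, 3.14].

INTERFACE

Orientations are given as a 3x3 rotation matrix whose columns are the frame's x, y, z axes.
In Python, from plant import ctrl, sensors, optics gives the robot as it stands. Calls block until the motion is done:
- ctrl.move_ptp(position, orientation): joint-space move of the TCP to a pose.
- ctrl.move_l(position, rot=None, vel=150, threshold=None): straight line of the TCP; rot=None keeps the orientation; vel is the mean speed in mm/s. With threshold (N) it stops when the force on the tool has changed by that much, and returns True; else False.
- ctrl.set_joints(angles): joint-space move.
- ctrl.gripper_to(opening, force=None): finger opening in mm; force is the grip in N (None keeps the last); returns when the fingers have stopped.
- ctrl.hold(seconds).
- ctrl.solve_ik(position, orientation): joint angles nearest the present ones, or None.
- sensors.read_state(): the state.
- optics.grab_frame(name): name is "scene" or "side" or "wrist"; returns (picture, depth): 400x640x3 uint8, red, green, blue; 400x640 float32, mm along the optical axis (not along the pixel's ray), 0 where there is no reading.
- optics.camera_params(name): a dict with "mtx" (3x3 intrinsics, pixels), "R" (3x3) and "t" (3): a world point X has camera coordinates R X + t; the wrist camera has in their place "T_tool_cam" (4x4, takes a point from camera to tool coordinates, whose origin is the TCP and whose axes are the flange's). Camera axes: x right, y down, z forward; pixel columns grow to the right and rows downward; lengths in mm; the calibration is good to about 2 mm. A picture is of the moment at which its call begins: read the wrist's pose just before it. camera_params takes no time and is no camera call.
A pose or a line that the arm cannot do raises ctrl.MotionError and nothing moves.
- ctrl.finish_job(): hands the job in; it is judged then, once.
The state is a dict: "t": time; "q": joint angles; "qvel": joint speeds; "tau": joint torques, N m; "eef_pos": TCP position; "eef_rot": TCP orientation; "force": force on the tool from outside, world axes, zero at the start; "wrist_torque": the same for the moment, N m; "grip_width": finger opening in mm; "grasp_force": force on a finger pad.
Only numpy, scipy, OpenCV 4.12 (cv2) and the standard library are available. Lean on these libraries where they do the work, as an engineer would, in place of code of your own. Each camera call takes 0.05 s, during which the arm holds its last target. There are 200 camera calls.

TASK

Loosen the black knurled collar on the white light base by rolling a fingertip along its rim, anticlockwise seen from above, until its orange mark has come round to the blue pointer for the second time (nearly two full turns). Only then push the red pin with the outside of the fingers, so that the freed filter arm swings in over the lit window and stands fully home against its stop, leaving the collar at the pointer. Nothing is to be pinched or lifted, and the other things on the bench stay where they are.

Things in the scene. Friction and masses are not known exactly. Their poses are not given: they have to be found in the camera images.
- collar_axis (a point): centre of the knurled locking collar: black, round, upright axis, 80 mm across its 24 upright ribs (2.5 mm proud of a 75 mm body), with an orange stripe 13 mm wide on top and side as its mark. The point is on the axis, half-way up, 61 mm above the table; the collar spans 50 to 72 mm above the table, round a steel post 16 mm across, top at 80 mm. It turns without rising
- lightbase: white light base, a fixed slab 220 mm (its x) by 280 mm (its y), top 28 mm above the table; origin on the table under its centre. The collar axis is at x 0, y -70 mm in its frame, the round lit window (60 mm) at x 0, y +25 mm
- collar (a joint): turn of the collar in rad, growing as it is loosened (anticlockwise from above). 0 is fully tight, mark at the blue pointer; it starts 0.3 to 1.4 past that; the mark comes to the pointer for the first time at 6.28, for the second at 12.57; end of thread at 18.9. It stays where it is left; about 1.2 N along the rim turns it
- pointer (a point): tip area of the flat blue pointer on top of the slab, about 58 mm from the collar axis and pointing at it, 32 mm above the table; it does not move
- tab (a point): middle of the red upright pin, 10 mm diameter, that stands on the outer end of the filter arm, 127 mm from the collar axis; it moves on a level circle about that axis. The point is 61 mm above the table, the pin spans 43 to 73 mm above the table
- filter (a point): centre of the filter, a green disc in a black frame of 32 mm radius, lying flat on the filter arm between collar and pin, 95 mm from the collar axis. The arm and frame are nowhere higher than 43 mm above the table and pass below the collar
- swing (a joint): swing of the filter arm about the collar axis in rad, growing clockwise seen from above as the arm swings in over the window. It starts 0.05 to 0.55; 1.4 is the stop, with the filter over the round lit window. It stays where it is left; about 0.4 N at the pin moves it
- vial: capped glass vial, 22 mm diameter, 36 mm tall, upright on the slab's corner, origin under its centre; leave alone
- dish: small closed clear dish, 38 mm diameter, 13 mm tall, on the slab near the collar, origin under its centre, 28 mm above the table; leave alone
- bottle: bottle with red cap, 56 mm diameter, 110 mm tall, origin under its centre; leave alone
- tipbox: blue box with clear lid, 85 x 120 mm, 67 mm tall, origin under its centre; leave alone
- dishstack: stack of clear dishes (one piece), 64 mm diameter, 42 mm tall, origin under its centre; leave alone
- beaker: steel beaker, 60 mm diameter, 70 mm tall, origin under its centre; leave alone
- driver: screwdriver with yellow handle, 160 mm long, lying flat; leave alone

How it is judged:
By the outcome, as a careful person would: the job done as asked, in the order asked, and still so for the second after the job is handed in, with the robot touching nothing.
It also fails if it takes over 72 s, if anything falls off the work surface, if the arm or the gripper's body presses on something with over 40 N, if the wrist force passes 120 N, or if a joint passes its speed limit or range.

## Working session

There is one attempt and no reset: what is moved stays moved. The work goes in short steps, each a Python script; the robot and the scene stay as the last script left them, time stands still between calls to the robot, and variables do not carry over. Pictures are saved under pics/ and viewed, at most 10 in all, crops included, and the job is handed in when it is done.

```bash
ls; mkdir -p pics
python3 - <<'E'
from plant import ctrl, sensors, optics
import cv2
s=sensors.read_state(); print(s['t'],s['eef_pos'],s['force'],s['grip_width'],ctrl.tcp_to_tips)
import numpy as np
for n in ("scene","side"):
    p,d=optics.grab_frame(n); cv2.imwrite(f'pics/{n}0.png',p[:,:,::-1]); np.save(f'pics/{n}0.npy',d)
    c=optics.camera_params(n); print(n,c['mtx'].tolist(),(-c['R'].T@c['t']).round(),c['R'].round(3).tolist())
E
```

```text
pics
0.0 [149.669638   554.4556611  255.12378891] [ 0.02867962 -0.10014066 -0.59854616] 85.33686481176068 25.0
scene [[365.1214207397335, 0.0, 319.5014158510196], [0.0, 365.1214207397335, 194.59902161181193], [0.0, 0.0, 1.0]] [1177.   54.  743.] [[-0.062, 0.998, -0.001], [0.703, 0.043, -0.71], [-0.709, -0.044, -0.704]]
side [[385.1906441084911, 0.0, 327.2459052630796], [0.0, 385.1906441084911, 200.54038463660564], [0.0, 0.0, 1.0]] [ 336. -997.  648.] [[0.98, -0.198, -0.01], [-0.109, -0.491, -0.864], [0.166, 0.848, -0.503]]
```

View pics/scene0.png

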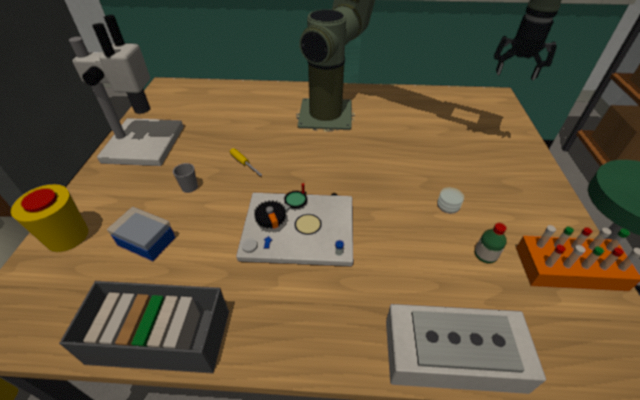

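View pics/side0.png

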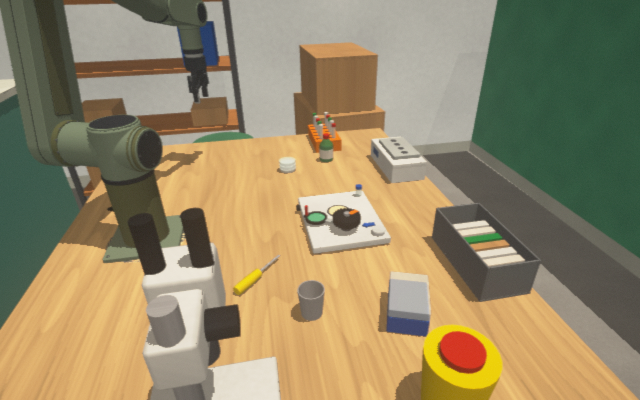

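The scene view shows the collar at about (270,214), the filter at (296,200), the red pin at (304,188), the window at (308,224), the pointer at (267,242), the dish at (250,246) and the vial at (340,246). The side view agrees. Next I'll get a rough position and a close look from the wrist camera.

```bash
cat > h.py <<'E'
from plant import ctrl, sensors, optics
import numpy as np, cv2
def cam(n):
    c=optics.camera_params(n)
    if n=="wrist":
        s=sensors.read_state(); T=np.array(c["T_tool_cam"])
        R=s['eef_rot']@T[:3,:3]; o=s['eef_rot']@T[:3,3]+s['eef_pos']
        return np.array(c['mtx']),R,o
    R=np.array(c['R']).T; return np.array(c['mtx']),R,-R@np.array(c['t']).ravel()
def ray(C,uv,z):
    K,R,o=C; uv=np.atleast_2d(uv).astype(float)
    d=(R@np.linalg.inv(K)@np.c_[uv,np.ones(len(uv))].T).T
    return o+d*((z-o[2])/d[:,2])[:,None]
def proj(C,X):
    K,R,o=C; p=(K@R.T@(np.atleast_2d(X)-o).T).T; return p[:,:2]/p[:,2:]
def rotdown(a):  # tool z down, tool x (pad width) at angle a, y = closing line
    x=np.array([np.cos(a),np.sin(a),0]); z=np.array([0,0,-1.]); return np.c_[x,np.cross(z,x),z]
E
python3 - <<'E'
from h import *
C=cam("scene")
for n,uv,z in [("collar",(270,212),65),("pin",(304,188),61),("window",(308,224),28),("pointer",(267,242),32),("filter",(296,200),43),("dish",(250,246),35),("vial",(340,246),45)]:
    print(n,ray(C,uv,z)[0].round(1))
c=optics.camera_params("wrist"); print(np.array(c['T_tool_cam']).round(3),c['mtx'])
print(sensors.read_state()['eef_rot'].round(3))
for z in(300,350,400): print(z,[ (a,ctrl.solve_ik([590,0,z],rotdown(a)) is not None) for a in (0,1.57,3.14,-1.57)])
E
```

```text
collar [ 562.8 -109.2   65. ]
pin [466.3 -32.2  61. ]
window [564.9 -13.8  28. ]
pointer [ 632.2 -108.8   32. ]
filter [495.3 -51.7  43. ]
dish [ 649.1 -147.1   35. ]
vial [643.4  69.6  45. ]
[[-1.00000e-03 -9.48000e-01 -3.18000e-01  8.24390e+01]
 [ 1.00000e+00 -1.00000e-03  1.00000e-03 -6.60000e-02]
 [-1.00000e-03 -3.18000e-01  9.48000e-01 -1.17257e+02]
 [ 0.00000e+00  0.00000e+00  0.00000e+00  1.00000e+00]] [[320.02030787   0.         324.95288332]
 [  0.         320.02030787 200.34591809]
 [  0.           0.           1.        ]]
[[-0.965  0.261 -0.001]
 [ 0.261  0.965 -0.002]
 [ 0.    -0.002 -1.   ]]
300 [(0, True), (1.57, True), (3.14, True), (-1.57, False)]
350 [(0, True), (1.57, True), (3.14, True), (-1.57, False)]
400 [(0, True), (1.57, True), (3.14, True), (-1.57, False)]
```

Run:
```python
from h import *
ctrl.gripper_to(0,30)
ctrl.move_ptp([590,-60,250],rotdown(np.pi))
s=sensors.read_state(); print(s['t'],s['eef_pos'],s['grip_width'],s['force'])
np.savez('w0.npz',*cam("wrist"))
p,d=optics.grab_frame("wrist"); cv2.imwrite('pics/w0.png',p[:,:,::-1]); np.save('pics/w0.npy',d)
```

```text
3.5417 [590.04416174 -59.07879664 250.03390904] -0.05636463246771138 [ 0.0390676  -0.8048725  -0.14704025]
```

View pics/w0.png

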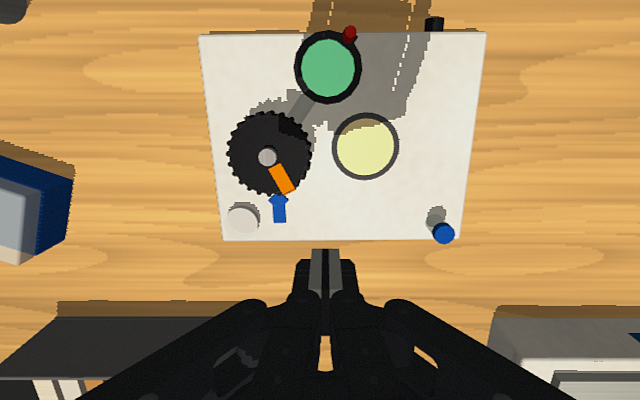

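The wrist view from above shows the collar centre at (270,153), the orange mark at (281,178) just anticlockwise of the blue pointer (279,208), the green filter at (328,67), the red pin at (350,34), the window at (365,146), the dish at (242,217) and the vial at (443,232). Next I'll extract these by mask.

```bash
cat >> h.py <<'E'
def blob(p,lo,hi,box=None):
    m=cv2.inRange(cv2.cvtColor(p,cv2.COLOR_RGB2HSV),lo,hi)
    if box is not None:
        k=np.zeros_like(m); x0,y0,x1,y1=box; k[max(y0,0):y1,max(x0,0):x1]=255; m&=k
    n,l,st,ce=cv2.connectedComponentsWithStats(m)
    if n<2: return None,0,m
    i=1+np.argmax(st[1:,4]); return ce[i],st[i,4],(l==i).astype(np.uint8)*255
ORANGE=((8,150,90),(20,255,255)); BLUE=((100,150,60),(125,255,255)); RED=((0,170,60),(4,255,255)); GREEN=((60,60,60),(90,255,255))
E
python3 - <<'E'
from h import *
f=np.load('w0.npz'); C=tuple(f[k] for k in f.files)
p=cv2.imread('pics/w0.png')[:,:,::-1].copy(); d=np.load('pics/w0.npy')
# depth -> world height; collar top points
K,R,o=C; v,u=np.mgrid[0:400,0:640]; P=(np.stack([(u-K[0,2])/K[0,0],(v-K[1,2])/K[1,1],np.ones_like(u)],-1)*d[...,None])@R.T+o
box=(slice(100,205),slice(215,325)); Q=P[box]; m=((Q[...,2]>66)&(Q[...,2]<78)&(d[box]>0))
c,r=cv2.minEnclosingCircle(Q[m][:,:2].astype(np.float32)); print("collar depth",c,r,Q[m][:,2].mean())
# image: black contour on top
g,a,mk=blob(p,(0,0,0),(179,90,70),(215,100,325,205)); 
h=cv2.convexHull(max(cv2.findContours(mk,0,2)[0],key=cv2.contourArea))[:,0]
W=ray(C,h,72)[:,:2].astype(np.float32); print("hull circle",cv2.minEnclosingCircle(W), a)
for n,col,z,b in [("mark",ORANGE,72,(225,100,320,205)),("pointer",BLUE,32,(260,190,295,230)),("pin",RED,73,(335,20,365,50)),("green",GREEN,43,(280,20,380,110)),("post",(( 0,0,100),(179,40,200)),80,(255,145,280,168)),("window",((22,40,150),(35,200,255)),28,(330,100,400,190))]:
    g,a,_=blob(p,*col,b); print(n,g,a,ray(C,g,z)[0].round(1) if a else '')
g,a,mk=blob(p,(0,0,0),(179,255,255)); 
# scene-view cross-check
ps=cv2.imread('pics/scene0.png')[:,:,::-1].copy(); S=cam("scene")
for n,col,z,b in [("mark",ORANGE,72,(250,195,290,235)),("pin",RED,61,(295,178,312,198)),("green",GREEN,43,(280,185,315,212)),("pointer",BLUE,32,(258,232,278,252)),("window",((22,40,150),(35,200,255)),28,(293,212,325,237))]:
    g,a,_=blob(ps,*col,b); print("scene",n,g,a,ray(S,g,z)[0].round(1) if a else '')
E
```

```text
collar depth (563.487548828125, -111.51299285888672) 40.341766357421875 71.70292630414708
hull circle ((561.6383056640625, -110.30307006835938), 40.573097229003906) 4559
mark [281.29139073 178.63134658] 453 [ 585.1 -100.2   72. ]
pointer [278.52089136 207.53760446] 359 [ 628.8 -110.3   32. ]
pin [349.24203822  33.78980892] 157 [461.4 -38.7  73. ]
green [327.30675346  67.56183889] 2458 [485.2 -56.5  43. ]
post [266.91666667 157.03571429] 252 [ 562.8 -111.3   80. ]
window [365.50282486 148.7809648 ] 2301 [563.9 -15.6  28. ]
scene mark [273.23863636 219.53409091] 88 [593.5 -95.7  72. ]
scene pin [302.78571429 188.35714286] 14 [467.9 -35.4  61. ]
scene green [295.17326733 198.65841584] 202 [490.4 -54.4  43. ]
scene pointer [267.04545455 242.        ] 44 [ 632.2 -108.7   32. ]
scene window [307.57388316 223.61512027] 291 [563.7 -15.   28. ]
```

Run:
```python
from h import *
c=np.array([562.8,-111.0]); R=rotdown(np.pi); Z=79
ctrl.move_l([c[0],c[1]+75,Z],R,vel=200)
s=sensors.read_state(); f0=s['force'].copy() if hasattr(s['force'],'copy') else np.array(s['force']); print(s['t'],s['eef_pos'],f0)
hit=ctrl.move_l([c[0],c[1]+40,Z],vel=40,threshold=3)
s=sensors.read_state(); print(hit,s['t'],s['eef_pos'],s['force']-f0)
y=s['eef_pos'][1]
for k in range(3):
    y-=0.4; ctrl.move_l([c[0],y,Z],vel=40); s=sensors.read_state(); print(s['t'],y,s['eef_pos'].round(2),(s['force']-f0).round(2))
np.save('f0.npy',f0)
x,yy=c[0],y
for k in range(2):   # 4 mm tangential, anticlockwise (+y side -> -x)
    x-=4; ctrl.move_l([x,yy,Z],vel=60); s=sensors.read_state(); print(s['t'],s['eef_pos'].round(2),(s['force']-f0).round(2))
```

```text
4.6167 [564.1509347  -36.2968625   80.28884821] [0.64223796 0.16543373 0.36577145]
True 5.225 [562.86548975 -58.47106399  79.01464084] [-0.91958082  2.28816363  2.57979219]
5.475 -58.87106399080376 [562.82 -58.55  79.  ] [0.21 4.35 1.34]
5.725 -59.27106399080376 [562.86 -58.63  79.03] [-0.61  5.07  1.36]
5.975 -59.67106399080376 [562.84 -58.7   79.04] [0.1  5.33 1.31]
6.225 [558.39 -58.73  78.98] [-1.21  5.91  2.19]
6.475 [554.22 -59.15  78.91] [-2.4   4.94  2.45]
```

```bash
cat >> h.py <<'E'
import json
c=np.array([562.8,-111.0]); Z=79; HX,HY,RC=11.,12.5,40.
def path(s):
    """arclength s -> rect offset, contact normal, ideal collar turn; s=0: finger at +y side, centred"""
    L=[HX,RC*np.pi/2,2*HY,RC*np.pi/2,2*HX,RC*np.pi/2,2*HY,RC*np.pi/2,HX]; T=sum(L); turn=s/RC; s%=T
    cor=[(-1,1),(-1,-1),(1,-1),(1,1)]; i=0
    while s>L[i]: s-=L[i]; i+=1
    a=np.pi/2*(1+(i//2)); H=np.array([HX,HY])
    if i%2: k=cor[i//2]; b=H*k; a+=s/RC
    else:
        t=np.array([-np.sin(a),np.cos(a)])
        b0=H*cor[(i//2-1)%4] if i else np.array([0,HY]); b=b0+t*s
    return b,np.array([np.cos(a),np.sin(a)]),turn
def mark(n="scene"):
    C=cam(n); p,_=optics.grab_frame(n); u=proj(C,[*c,66])[0].astype(int); r=26 if n!="wrist" else 90
    g,a,_=blob(p,*ORANGE,(u[0]-r,u[1]-r,u[0]+r,u[1]+r))
    if a<8: return None,a
    w=ray(C,g,71)[0][:2]-c; return np.arctan2(w[1],w[0]),a
def orbit(s,e,s1,F=6.,step=8.,vel=70,f0=None,log=True):
    while s<s1-.01:
        s=min(s+step,s1); b,n,turn=path(s); q=c+b+n*(RC+e)
        ctrl.move_l([*q,Z],vel=vel); st=sensors.read_state(); f=(st['force']-f0)[:2]; fn=f@n; ft=f@[-n[1],n[0]]
        e=np.clip(e-np.clip(.15*(F-fn),-.6,.6),-4,2.5)
        if log: print(f"{st['t']:.1f} s{s:.0f} n{np.degrees(np.arctan2(n[1],n[0])):.0f} fn{fn:.1f} ft{ft:.1f} e{e:.2f}", [(round(float(m[0]),2) if m[0] is not None else None,int(m[1])) for m in (mark("scene"),mark("side"))] if log>1 else '')
    return s,e
E
python3 - <<'E'
from h import *
print(sensors.read_state()['eef_pos'],mark("scene"),mark("side"))
ctrl.move_l([562.8-8.6,-50,Z],vel=60); ctrl.hold(.3); f0=np.mean([sensors.read_state()['force']],0); print(f0)
np.save('f0.npy',f0)
s,e=orbit(4,-.8,11+31.5,f0=f0,log=2,step=8)
json.dump([float(s),float(e)],open('st.json','w'))
E
```

```text
[554.22218679 -59.15396804  78.91263902] (np.float64(0.6627698277745193), np.int32(84)) (np.float64(0.6420834715683965), np.int32(26))
[ 0.89335955 -0.24927943  0.20061354]
7.5 s12 n91 fn4.0 ft2.0 e-1.11 [(0.69, 87), (0.65, 25)]
7.8 s20 n103 fn1.8 ft2.4 e-1.71 [(0.84, 79), (0.8, 19)]
8.2 s28 n114 fn-0.4 ft1.1 e-2.31 [(0.84, 80), (0.8, 19)]
8.6 s36 n126 fn1.4 ft1.3 e-2.91 [(0.94, 76), (0.93, 19)]
8.9 s42 n135 fn2.8 ft-0.1 e-3.39 [(0.94, 76), (0.95, 20)]
```

```bash
sed -i 's/np.clip(.15\*(F-fn),-.6,.6),-4,2.5)/np.clip(.2*(F-fn),-1,1),-9,2.5)/' h.py
python3 - <<'E'
from h import *
f0=np.load('f0.npy'); s,e=json.load(open('st.json'))
s,e=orbit(s,e,150,F=8,f0=f0,log=2,step=7)
json.dump([float(s),float(e)],open('st.json','w'))
E
```

```text
9.2 s50 n145 fn-0.5 ft-0.1 e-4.39 [(0.94, 76), (0.95, 20)]
9.6 s56 n155 fn1.6 ft-0.1 e-5.39 [(0.98, 73), (0.98, 17)]
9.9 s64 n165 fn5.3 ft-0.6 e-5.92 [(1.17, 66), (1.15, 18)]
10.3 s70 n175 fn4.6 ft-3.3 e-6.60 [(1.32, 65), (1.35, 16)]
10.7 s78 n180 fn11.4 ft-2.9 e-5.91 [(1.5, 68), (1.5, 19)]
11.0 s84 n180 fn14.6 ft-1.7 e-4.91 [(1.68, 61), (1.73, 22)]
11.3 s92 n180 fn11.5 ft0.9 e-4.22 [(1.89, 62), (1.91, 27)]
11.7 s98 n180 fn6.0 ft2.8 e-4.61 [(2.08, 61), (2.12, 21)]
12.1 s106 n-170 fn5.2 ft1.6 e-5.17 [(2.21, 58), (2.26, 15)]
12.4 s112 n-160 fn5.8 ft0.5 e-5.62 [(2.38, 55), (None, 6)]
12.8 s120 n-150 fn7.5 ft-0.5 e-5.72 [(2.53, 54), (None, 0)]
13.1 s126 n-140 fn8.4 ft-1.3 e-5.64 [(2.69, 51), (None, 0)]
13.4 s134 n-130 fn7.7 ft-3.2 e-5.69 [(2.86, 47), (None, 0)]
13.8 s140 n-120 fn8.2 ft-0.9 e-5.65 [(3.08, 39), (None, 6)]
14.2 s148 n-110 fn7.4 ft-1.8 e-5.78 [(-3.03, 32), (-2.75, 21)]
14.5 s150 n-107 fn10.4 ft-4.3 e-5.29 [(-2.98, 30), (-2.73, 24)]
```

```bash
cat >> h.py <<'E'
def drive(s,e,ang,goal,F=8.,step=7.,f0=None,smax=60):
    """orbit step by step, unwrapping the mark angle, until ang>=goal or stalled"""
    hist=[]
    for k in range(smax):
        s,e=orbit(s,e,s+step,F=F,f0=f0,log=0,step=step)
        ms=[m for m,a in (mark("scene"),mark("side")) if m is not None and a>=15]
        if ms:
            m=ms[0]; ang+= (m-ang+np.pi)%(2*np.pi)-np.pi
        hist.append(ang); st=sensors.read_state(); f=st['force']-f0
        print(f"{st['t']:.1f} s{s:.0f} ang{ang:.2f} n{len(ms)} e{e:.1f} f{np.hypot(*f[:2]):.1f},{f[2]:.1f}")
        if ang>=goal or (len(hist)>6 and hist[-1]-hist[-7]<.1): break
    json.dump([float(s),float(e),float(ang)],open('st.json','w')); return s,e,ang
E
python3 - <<'E'
from h import *
f0=np.load('f0.npy'); s,e=json.load(open('st.json'))
drive(s,e,3.3,7.2,f0=f0)
E
```

```text
14.9 s157 ang3.52 n2 e-4.6 f11.5,-4.3
15.3 s164 ang3.70 n2 e-3.6 f12.6,-6.4
15.7 s171 ang3.92 n2 e-2.7 f12.5,-6.9
16.0 s178 ang4.20 n1 e-2.9 f8.5,-4.8
16.4 s185 ang4.35 n1 e-3.5 f5.6,-3.7
16.7 s192 ang4.47 n1 e-4.1 f4.3,-1.4
17.1 s199 ang4.58 n1 e-4.9 f4.4,1.9
17.4 s206 ang4.71 n1 e-5.6 f5.3,3.9
17.8 s213 ang4.85 n1 e-6.3 f5.9,1.6
18.1 s220 ang4.99 n1 e-6.7 f6.1,-0.3
18.4 s227 ang5.13 n1 e-6.8 f6.1,-0.3
18.8 s234 ang5.26 n1 e-6.8 f7.6,-1.2
19.1 s241 ang5.45 n1 e-6.5 f8.7,-2.3
19.5 s248 ang5.67 n1 e-5.6 f13.4,-4.7
19.9 s255 ang5.93 n1 e-4.6 f15.1,-7.0
20.2 s262 ang6.15 n1 e-3.6 f12.6,-3.9
20.6 s269 ang6.30 n1 e-3.7 f7.1,1.3
20.9 s276 ang6.45 n1 e-4.4 f4.7,2.8
21.2 s283 ang6.59 n1 e-5.1 f4.1,2.3
21.6 s290 ang6.74 n1 e-5.4 f5.0,1.1
21.9 s297 ang6.91 n1 e-5.6 f6.2,1.7
22.3 s304 ang7.06 n1 e-5.8 f7.0,1.9
22.6 s311 ang7.27 n1 e-6.0 f6.7,2.3
```

Run:
```python
from h import *
f0=np.load('f0.npy'); s,e,a=json.load(open('st.json'))
s,e,a=drive(s,e,a,12.2,f0=f0)
b,n,_=path(s)
ctrl.move_l([*(c+b+n*(RC+e+15)),Z],vel=100)
st=sensors.read_state(); print(st['t'],st['eef_pos'],n)
```

```text
23.0 s318 ang7.27 n0 e-6.2 f6.9,3.0
23.4 s325 ang7.61 n1 e-6.0 f9.2,3.3
23.7 s332 ang7.81 n1 e-5.0 f12.4,3.4
24.1 s339 ang7.93 n2 e-4.0 f13.2,5.7
24.4 s346 ang8.12 n2 e-3.5 f11.0,6.1
24.8 s353 ang8.30 n2 e-3.6 f7.5,5.1
25.1 s360 ang8.45 n2 e-4.3 f7.2,0.8
25.4 s367 ang8.61 n2 e-5.1 f4.3,-1.8
25.8 s374 ang8.77 n2 e-5.9 f4.3,-2.2
26.1 s381 ang8.91 n2 e-6.6 f3.9,-1.7
26.5 s388 ang9.07 n2 e-7.6 f5.3,0.0
26.9 s395 ang9.23 n2 e-7.9 f6.9,1.3
27.2 s402 ang9.41 n2 e-8.1 f7.1,2.5
27.6 s409 ang9.58 n2 e-7.9 f10.2,3.7
27.9 s416 ang9.73 n2 e-7.1 f12.3,6.3
28.2 s423 ang9.89 n2 e-6.1 f15.0,8.7
28.6 s430 ang10.12 n2 e-5.1 f16.1,8.8
28.9 s437 ang10.33 n2 e-4.2 f13.7,5.9
29.3 s444 ang10.53 n2 e-4.1 f7.7,0.6
29.6 s451 ang10.68 n2 e-4.6 f6.3,-1.5
30.0 s458 ang10.82 n2 e-5.0 f4.6,-0.3
30.4 s465 ang10.96 n2 e-5.3 f7.8,0.2
30.7 s472 ang11.14 n2 e-4.9 f9.8,-0.5
31.1 s479 ang11.30 n2 e-4.5 f10.8,-1.2
31.4 s486 ang11.48 n2 e-4.0 f10.1,-3.0
31.8 s493 ang11.71 n2 e-5.0 f6.3,-1.5
32.1 s500 ang11.92 n2 e-4.4 f10.8,-4.2
32.5 s507 ang12.09 n1 e-3.8 f12.9,-4.6
32.8 s514 ang12.29 n1 e-3.0 f12.4,-6.9
33.1083 [ 559.98156173 -175.73876945   79.76424567] [-1.8369702e-16 -1.0000000e+00]
```

```bash
cat >> h.py <<'E'
def look(name):
    C=cam("wrist"); p,_=optics.grab_frame("wrist"); cv2.imwrite(f'pics/{name}.png',p[:,:,::-1]); out={}
    for n,col,z,X,r in [("mark",ORANGE,72,[*c,72],60),("pointer",BLUE,32,[c[0]+66,c[1],32],30),("post",((0,0,100),(179,40,215)),80,[*c,80],14)]:
        u=proj(C,X)[0].astype(int); g,a,m=blob(p,*col,(u[0]-r,u[1]-r,u[0]+r,u[1]+r))
        if a: w=ray(C,g,z)[0][:2]; out[n]=w; print(n,g.round(1),a,w.round(1))
        if a and n=="mark": print("stripe rect",cv2.minAreaRect(cv2.findNonZero(m)))
    for k in ("mark","pointer"):
        if k in out: d=out[k]-out.get("post",c); d2=out[k]-c; print(k,np.arctan2(d[1],d[0]).round(3),np.arctan2(d2[1],d2[0]).round(3))
    return out
E
python3 - <<'E'
from h import *
ctrl.move_l([605,-175,110],vel=200); ctrl.move_l([605,-111,200],vel=250); ctrl.hold(.15)
print(sensors.read_state()['t'],mark("scene"),mark("side")); look("w1")
E
```

```text
34.275 (np.float64(-0.2858155405610196), np.int32(76)) (np.float64(-0.3829367387326786), np.int32(33))
mark [313.2 181.2] 629 [ 586.5 -120.2]
stripe rect ((313.18975830078125, 181.47808837890625), (17.428895950317383, 36.65194320678711), 19.983104705810547)
pointer [325.2 213.1] 485 [ 628.3 -110.7]
post [320. 144.] 1 [ 556.3 -114.5]
mark -0.184 -0.369
pointer 0.054 0.005
```

View pics/w1.png

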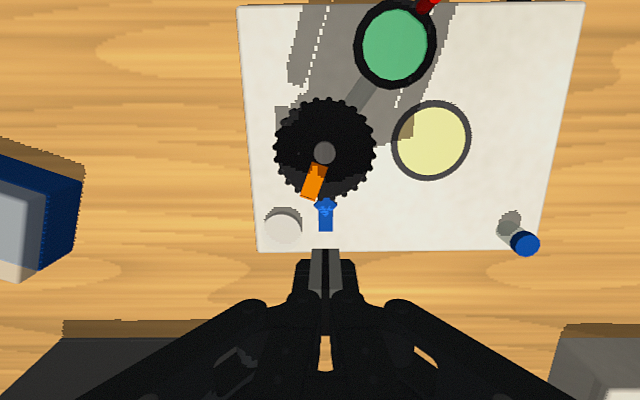

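Mark at (313,181), pointer at (325,213), post at (324,152): the mark is about 0.36 rad short of the pointer. The filter arm hasn't moved. One more short stroke.

Run:
```python
from h import *
f0=np.load('f0.npy'); s=486.; b,n,_=path(s); print(b,n)
ctrl.move_l([*(c+b+n*(RC+15)),Z+60],vel=250); ctrl.move_l([*(c+b+n*(RC+15)),Z],vel=150)
print(ctrl.move_l([*(c+b+n*(RC-8)),Z],vel=60,threshold=4))
st=sensors.read_state(); e=(st['eef_pos'][:2]-c-b)@n-RC-.5; print(st['t'],st['eef_pos'],e,mark("scene"),mark("side"))
for k in range(8):
    s,e=orbit(s,e,s+3.5,F=8,f0=f0,log=0,step=3.5); a1,a2=mark("scene"),mark("side")
    print(f"{s:.1f} {e:.1f}",a1,a2)
    if a1[0] is None or a1[0]>-.09: break
ctrl.move_l([*(c+b+n*(RC+e+18)+[0,0]),Z],vel=100)
ctrl.move_l([600,-170,120],vel=200); ctrl.move_l([605,-111,200],vel=250); ctrl.hold(.15)
print(sensors.read_state()['t'],mark("scene"),mark("side")); look("w2")
```

```text
[-11.  -12.5] [-0.50102086 -0.86543521]
True
35.9417 [ 533.34142253 -156.76942616   80.08554695] -2.4593349128092328 (np.float64(-0.2774579879143925), np.int32(81)) (np.float64(-0.38641924522702814), np.int32(34))
489.5 -2.8 (np.float64(-0.21815034382400425), np.int32(84)) (np.float64(-0.26238456036442376), np.int32(31))
493.0 -3.1 (np.float64(-0.1297853772255303), np.int32(86)) (np.float64(-0.22146869020620885), np.int32(29))
496.5 -3.1 (np.float64(-0.06249591756302643), np.int32(92)) (np.float64(-0.12910878336509704), np.int32(20))
38.7417 (np.float64(-0.0684672396624295), np.int32(84)) (np.float64(-0.1360715177188808), np.int32(31))
mark [320.6 183. ] 629 [ 587.7 -114.5]
stripe rect ((320.573974609375, 183.2972412109375), (17.53470230102539, 36.48265075683594), 6.009006023406982)
pointer [325.5 215.2] 456 [ 630.  -110.6]
post [315.  151.5] 2 [ 561.5 -118.4]
mark 0.146 -0.141
pointer 0.113 0.006
```

Run:
```python
from h import *
f0=np.load('f0.npy'); s=486.; b,n,_=path(s)
ctrl.move_l([*(c+b+n*(RC+15)),Z+60],vel=250); ctrl.move_l([*(c+b+n*(RC+15)),Z],vel=150)
ctrl.move_l([*(c+b+n*(RC-8)),Z],vel=60,threshold=4)
st=sensors.read_state(); e=(st['eef_pos'][:2]-c-b)@n-RC-.5; print(st['t'],e,mark("scene"),mark("side"))
for k in range(6):
    s,e=orbit(s,e,s+2.5,F=8,f0=f0,log=0,step=2.5); a1,a2=mark("scene"),mark("side")
    print(f"{s:.1f} {e:.1f}",a1,a2)
    if a1[0] is None or a1[0]>.025: break
b,n,_=path(s)
ctrl.move_l([*(c+b+n*(RC+e+18)),Z],vel=100)
ctrl.move_l([600,-170,120],vel=200); ctrl.move_l([600,-90,220],vel=250); ctrl.hold(.3)
print(sensors.read_state()['t'],mark("scene"),mark("side")); look("w3")
```

```text
40.4083 -2.3213376877869933 (np.float64(-0.06507196804752848), np.int32(90)) (np.float64(-0.1392242881151254), np.int32(33))
488.5 -3.3 (np.float64(-0.06313925425234941), np.int32(89)) (np.float64(-0.1391987695222939), np.int32(30))
491.0 -4.2 (np.float64(-0.0662653393320342), np.int32(90)) (np.float64(-0.13359048116633293), np.int32(26))
493.5 -4.3 (np.float64(-0.03576832675790225), np.int32(88)) (np.float64(-0.11348596759933516), np.int32(24))
496.0 -4.2 (np.float64(0.010864816765316157), np.int32(90)) (np.float64(-0.05882047889381718), np.int32(25))
498.5 -3.9 (np.float64(0.06763606033865653), np.int32(87)) (np.float64(-0.005933036905201764), np.int32(18))
44.0667 (np.float64(0.07002277147001969), np.int32(88)) (np.float64(0.027476222540228096), np.int32(34))
mark [300.6 181.3] 557 [ 587.9 -110.9]
stripe rect ((300.5773620605469, 181.4696044921875), (33.79533004760742, 16.45091438293457), 86.98721313476562)
pointer [305.1 211.5] 394 [ 630.1 -110.4]
post [295.7 161.3] 32 [ 569.  -113.9]
mark 0.154 0.002
pointer 0.057 0.009
```

View pics/w3.png

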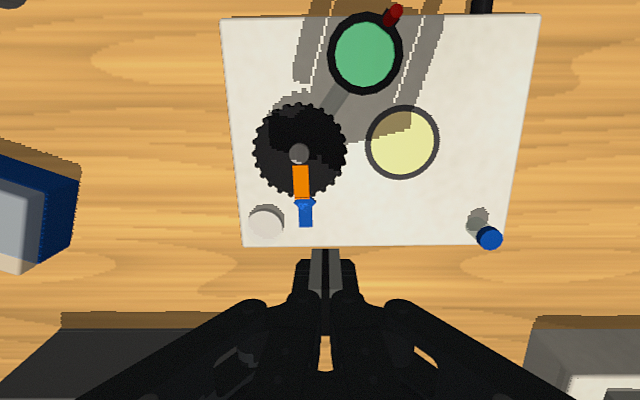

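The mark is in line with the pointer, at (301,181) against (305,211). Now the pin push.

```bash
cat > push.py <<'E'
from h import *
def P(phi,z,r=127.): return [c[0]+r*np.cos(phi),c[1]+r*np.sin(phi),z]
g=np.radians(159.); Zp=77
ctrl.move_l(P(g,150),rotdown(g),vel=150); ctrl.move_l(P(g,Zp),vel=150); ctrl.hold(.2)
f0=sensors.read_state()['force']; print(sensors.read_state()['t'],sensors.read_state()['eef_pos'])
while g>np.radians(90):
    g-=.09 if g>np.radians(105) else .02
    hit=ctrl.move_l(P(g,Zp),rotdown(g),vel=60,threshold=None if g>np.radians(105) else 6); st=sensors.read_state()
    f=st['force']-f0; ft=f[:2]@[-np.sin(g),np.cos(g)]; print(f"{st['t']:.1f} {np.degrees(g):.1f} ft{ft:.1f}",f.round(1),hit)
    if hit or ft>6 or (g>np.radians(105) and np.abs(f).max()>15): break
np.save('g.npy',g)
E
python3 push.py
```

```text
46.35 [445.38212977 -65.86309413  78.20396558]
46.7 153.8 ft-0.1 [-0.   0.1 -0.6] False
47.0 148.7 ft0.8 [-0.5 -0.6 -0.3] False
47.4 143.5 ft0.5 [-0.4 -0.4 -0.7] False
47.7 138.4 ft0.4 [-0.2 -0.4 -0.5] False
48.1 133.2 ft0.7 [-0.4 -0.5 -0.7] False
48.4 128.1 ft0.8 [-0.6 -0.5  0.2] False
48.7 122.9 ft-0.1 [ 0.1  0.1 -0.2] False
49.1 117.7 ft0.2 [ 0.4 -1.2  0. ] False
49.4 112.6 ft0.4 [-0.2 -0.7 -1.1] False
49.8 107.4 ft1.0 [-0.8 -0.8 -0.4] False
50.1 102.3 ft0.4 [-0.2 -0.7 -0.3] False
50.4 101.1 ft0.9 [-0.6 -1.5 -0.4] False
50.6 100.0 ft-0.1 [ 0.1 -0.3  0.1] False
50.9 98.8 ft0.8 [-0.6 -1.4  0.6] False
51.1 97.7 ft6.3 [-6.2 -1.2  4.6] False
```

Run:
```python
from h import *
g=float(np.load('g.npy')); P=lambda phi,z,r=127.: [c[0]+r*np.cos(phi),c[1]+r*np.sin(phi),z]
ctrl.move_l(P(g-.012,77),rotdown(g),vel=30); ctrl.hold(.2); print(sensors.read_state()['force'])
ctrl.move_l(P(g+.2,77),vel=80); ctrl.move_l(P(g+.2,150),vel=200)
ctrl.move_l([600,-60,240],rotdown(np.pi),vel=200); ctrl.hold(.3)
C=cam("wrist"); print(sensors.read_state()['t']); look("w4")
p,_=optics.grab_frame("wrist")
gr,a,_=blob(p,*GREEN); w=ray(C,gr,43)[0]; print("green",gr,a,w,np.degrees(np.arctan2(*(w[:2]-c)[::-1])))
gr,a,_=blob(p,*RED,(330,60,560,240)); w=ray(C,gr,70)[0]; print("pin",gr,a,w,np.degrees(np.arctan2(*(w[:2]-c)[::-1])))
```

```text
[-9.53240962 -2.20858802  6.78257287]
54.4417
mark [268.8 174.2] 495 [ 588. -111.]
stripe rect ((268.6882019042969, 174.44703674316406), (32.13583755493164, 15.569390296936035), 85.60128784179688)
pointer [277.8 202.6] 381 [ 629.3 -110.2]
post [265.2 148. ] 285 [ 562.7 -111.3]
mark 0.015 0.002
pointer 0.017 0.012
green [368.63372365 139.69789227] 2135 [560.80378391 -16.95114217  43.        ] 91.21593806277352
pin [405.81595092 142.86503067] 163 [559.91044901  12.70011574  70.        ] 91.33814728143915
```

View pics/w4.png

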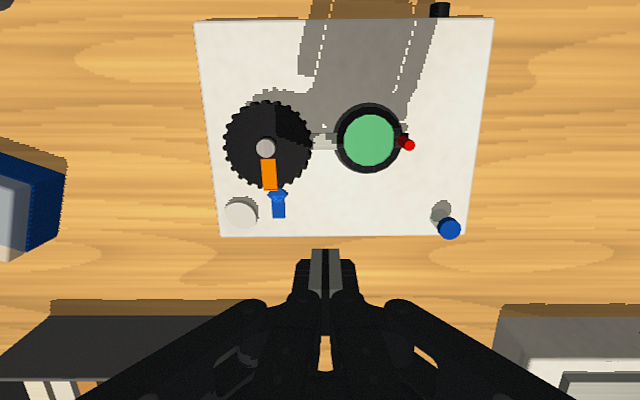

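The filter, at (369,140), covers the window. The pin is against its stop at (409,145), where it resisted about 9 N. The collar mark is still in line with the pointer, and the dish and vial haven't moved.

```bash
python3 -c "
from plant import ctrl
print(ctrl.finish_job())"
```

```text
the job is handed in; nothing more can be done
None
```

The job is handed in at about 54 s on the robot clock: the collar's orange mark is at the blue pointer for the second time, and the filter arm was then pushed home over the lit window until its stop resisted at about 9 N.

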